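# Isolate the belt sander, then balance the new mallet

## Robot

A 6-joint arm with a two-finger parallel gripper is mounted at the origin on the work surface. World frame = base frame: x ahead of the robot, y to its left, z up, the work surface at z = 0. Lengths are in mm, angles in degrees, forces in N, time in s.
With the tool pointing down it reaches from about 300 to 850 mm from the base axis. Payload 4.2 kg.
Tool frame: the origin (TCP) lies midway between the tips of the shut fingers; the grasp point (between the pads) lies 19 mm behind it (env.grip_depth is the distance from the TCP to the grasp point, in mm); z points along the fingers, y is the line along which they close (so a half turn about z gives the same grasp; the last joint's range is limited). The gripper opens to 91 mm and grips with 3 to 60 N. Pads are 32 mm wide; open, the fingers measure 118 mm over their backs; the gripper's body (76 mm by 178 mm) begins 60 mm behind the grasp point.
Start: joints at [62.911, 18.312, 89.639, -0, 72.044, -1.146], TCP at [251.559, 517.07, 213.976] pointing down, gripper open.
Joint ranges: [-177.97, 177.97], [-48.28, 115.42], [12.27, 149.76], [-77.06, 257.06], [2.81, 150.46], [-146.56, 146.56]. Speed limits (degrees/s): [147.25, 147.25, 180, 180, 180, 180].

## Interface

Orientations are given as [roll, pitch, yaw] about the fixed x, y, z axes, in that order (R = Rz(yaw) Ry(pitch) Rx(roll)).
In Python, from workcell import env, eyes gives the robot as it stands.
- The arm moves only by the tool send_rows, never from a script. Its argument "motion" is a list of rows, each a list of 7 numbers: the shift along the world's x, y, z normalised to -1 to 1, where 1 is 0.5 m, then the turn, a rotation vector about the world's x, y, z normalised to -1 to 1, where 1 is 60 degrees, then the opening, from -1 (shut) to 1 (fully open). A call has 1 to 20 rows; each row is the pose to reach, as a shift and turn from the pose commanded when the call began; what a row does not reach only later rows make up. A row lasts 1/8 s, in which the tool goes at most 62.5 mm and 10.7 degrees, less where a joint would pass 70% of its speed; a pose out of reach is approached as far as the arm can. A call with a number of a shift or a turn outside -1 to 1 is refused whole. A call with a gripper value outside its range is refused whole. The fingers move at their own pace and stop on an object; "squeeze" is the grip in N (left out, the last holds). Time passes only in rows, so rows that repeat a pose let the fingers close. It gives the time, the measured TCP pose, the force, the opening and the grip force at its end, in the units of the state.
- env.state(): the state, without advancing time (a new reading comes with each control period).
- eyes.grab_frame(name): name is "scene" or "top" or "wrist"; returns a dict with "pixels" (480x640x3 uint8, red, green, blue), "depth" (480x640 float32, mm along the optical axis (not along the pixel's ray), 0 where there is no reading), "fx", "fy", "cx", "cy" (pixels), "R" (3x3) and "t" (3): a world point X has camera coordinates R X + t; the wrist camera has in their place "T_tool_cam" (4x4, takes a point from camera to tool coordinates, whose origin is the TCP and whose axes are the flange's). Camera axes: x right, y down, z forward; pixel columns grow to the right and rows downward; lengths in mm; the calibration is good to about 2 mm. A picture is of the moment at which its call begins: read the wrist's pose just before it.
- env.job_done(): hands the job in; it is judged then, once.
The state is a dict: "time_s": time; "qpos": joint angles; "qvel": joint speeds; "effort": joint torques, N m; "ee_pos": TCP position; "ee_rot": TCP orientation; "force": force on the tool from outside, world axes, zero at the start; "torque": the same for the moment, N m; "gripper_width": finger opening in mm; "gripper_force": force on a finger pad.
Only numpy, scipy, OpenCV 4.12 (cv2) and the standard library are available. Lean on these libraries where they do the work, as an engineer would, in place of code of your own. Each camera call takes 0.05 s, during which the arm holds its last target. There are 200 camera calls.

## Task

The freshly sanded mallet still lies on the belt sander, and the sander's isolator is on. First turn the isolator handle fully to off, and only then lift the mallet off the belt and lay it flat across the ridge of the balancing stand so that it balances there level, on its own. Leave the isolator off and do not disturb the other things on the bench.

Things in the scene. Friction and masses are not known exactly. Their poses are not given: they have to be found in the camera images.
- isolator: Grey box 120 x 120 x 60 mm on a steel stand (foot 130 x 110), fixed left or right of the sander. Origin: on the bench under it; x away from the robot, z up. Its square face looks up and to the robot: normal (-0.574, 0, 0.819) in the body frame (35 degrees from vertical), up the face is (0.819, 0, 0.574). Face centre, on the handle's axis: (-20, 0, 135) mm in the body frame.
- handle (a joint): Isolator handle's angle, rad. 0 = off: bar level across the face, narrow end to the left (isolator's +y). 1.571 = on: bar straight up the face. Seen from in front, switching off is a quarter turn anticlockwise. Stops at both ends; an over-centre mechanism (0.06 N m at most) pushes it from mid-turn (0.785) to the nearer end, so let go past the middle it snaps home.
- handle_grip (a point): Grip point of the black handle: on its axis, 30 mm out from the face, 14 mm below the bar's top. Turns with it: z out of the face, y along the bar to its narrow end, x across it. The bar is 90 mm long (45 to each side of the axis), 16 mm wide, from 14 to 44 mm off the face; its last 16 mm at +y are 10 mm wide.
- sander: Bench belt sander in mid-bench, fixed: grey base, reddish-brown abrasive belt along its x. Origin: on the bench under its centre. The belt's level top is 110 mm above the bench, 100 mm wide (y), flat for 240 mm along x. The belt does not move.
- mallet: Flat one-piece beech mallet, T-shaped from above, 200 mm long, 28 thick, 0.12 to 0.2 kg, even density. Handle 155 x 26 wide; head at the +x end 45 (x) x 72 wide (y). Origin: underside, mid-length; x along the handle to the head, z up. Centre of mass at x = +22 mm, on the handle, 33 mm from the head. Starts flat on the belt, roughly along it, head away from the robot.
- stand: Aluminium A-shaped block, fixed on the side of the sander where the isolator is not: base 100 x 90 mm, tapering to a blunt ridge. Origin: on the bench under its centre. The ridge runs along y for 70 mm; its flat top is 16 mm wide (x), 90 mm above the bench. A part stays level on it only with its centre of mass above that strip; either way round is fine.
- glue: Bystander, to be left alone: white glue bottle, 60 mm wide, 150 mm tall; origin at the centre of its underside.
- offcut: Bystander, to be left alone: brown wooden offcut, 120 x 45 x 28 mm high; origin at the centre of its underside.
- cork_block: Bystander, to be left alone: cork sanding block, 110 x 60 x 35 mm high; origin at the centre of its underside.
- tin: Bystander, to be left alone: steel tin, 84 mm wide, 110 mm tall; origin at the centre of its underside.
- square: Bystander, to be left alone: try square with a dark wooden stock (110 mm) and a 150 mm steel blade, 18 mm high; origin at the centre of its underside (of the stock).
- screwdriver: Bystander, to be left alone: screwdriver, 190 mm long, black handle; origin at the centre of its underside.
- push_shoe: Bystander, to be left alone: dark wooden push shoe, 160 x 60 mm with an upright grip, 68 mm high overall; origin at the centre of its underside.

How it is judged (in metres and radians):
On the way, in this order (a step that is already met when the one before it is completed fails the run):
1. the isolator handle is fully off (value of joint handle below 0.12 rad), for 0.2 s.
2. the mallet balances level across the stand's ridge, let go (angle between mallet's own z axis and vertical below 0.06 rad and z of mallet in the frame of stand between 0.084 and 0.096 m and horizontal distance between mallet and stand below 0.06 m and angle between the x axis of mallet and the y axis of stand, either way round above 1.05 rad and contact force between mallet and stand above 0.5 N and contact force between mallet and the fingers below 0.05 N and linear speed of mallet below 0.02 m/s and angular speed of mallet below 0.1 rad/s), for 0.3 s.
At the end, for the whole second after the job is handed in: Handle at off (within 0.12 rad). Mallet at rest on the stand's ridge, let go, level within 0.06 rad, underside at ridge height (6 mm), its mid-length within 60 mm of the stand's centre, its length across the ridge (within 30 degrees of square) (all of step 2 and value of joint handle below 0.12 rad); the robot touches nothing.
It fails at once if the mallet is moved (over 15 mm) while the isolator is not off (distance of mallet from where it was at the start of the episode above 0.015 m and value of joint handle above 0.2 rad).
It fails at once if another thing on the bench is disturbed (moved over 20 mm) (distance of any of glue, offcut, cork_block, tin, square, screwdriver, push_shoe from where it was at the start of the episode above 0.02 m).
It also fails if it takes over 61 s, if anything falls off the work surface, if the arm or the gripper's body presses on something with over 40 N, if the wrist force passes 120 N, or if a joint passes its speed limit or range.

## Working session

There is one attempt and no reset: what is moved stays moved. The work goes in short steps, Python scripts to look and compute and a tool call to move; the robot and the scene stay as the last step left them, time stands still between calls to the robot, and variables do not carry over. Pictures are saved under pics/ and viewed, at most 10 in all, crops included, and the job is handed in when it is done.

Besides the shell and the picture viewer there is one more tool, called after ">>>" as name(argument=value, ...) on one line, values as JSON. send_rows: Moves the arm, as the interface text tells. Its arguments: {"type":"object","properties":{"motion":{"type":"array"},"squeeze":{"type":"number"}},"required":["motion"]}

```bash
mkdir -p pics
cat > h.py <<'E'
from workcell import env, eyes
import numpy as np, cv2
def grab(n):
    f=eyes.grab_frame(n); return f
def cloud(f):
    d=f["depth"].astype(float); v,u=np.mgrid[0:480,0:640]
    P=np.stack([(u-f["cx"])/f["fx"]*d,(v-f["cy"])/f["fy"]*d,d],-1)
    if "R" in f: W=(P-np.array(f["t"]))@np.array(f["R"])
    else: W=P@np.array(f["T_tool_cam"])[:3,:3].T+np.array(f["T_tool_cam"])[:3,3]
    W[d==0]=np.nan
    return W
E
python3 - <<'E'
from h import *
for n in("top","scene"):
    f=grab(n); cv2.imwrite(f"pics/{n}1.png",f["pixels"][:,:,::-1]); np.savez(f"{n}1.npz",W=cloud(f),rgb=f["pixels"])
print(env.state()["ee_rot"])
E
```

```text
[-1.79911039e+02 -1.17566043e-03  1.54056142e+02]
```

View pics/top1.png

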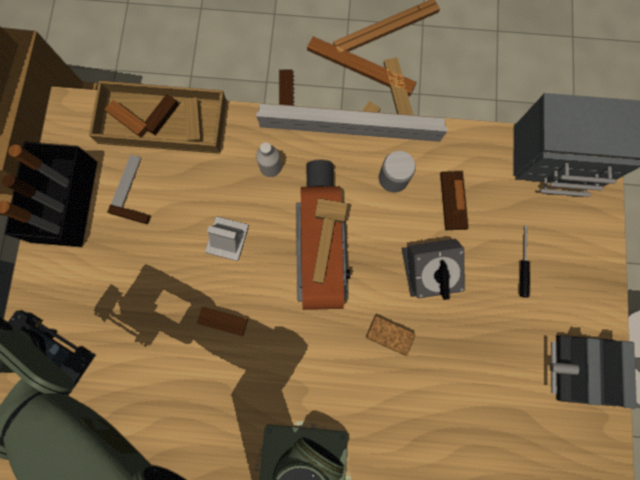

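View pics/scene1.png

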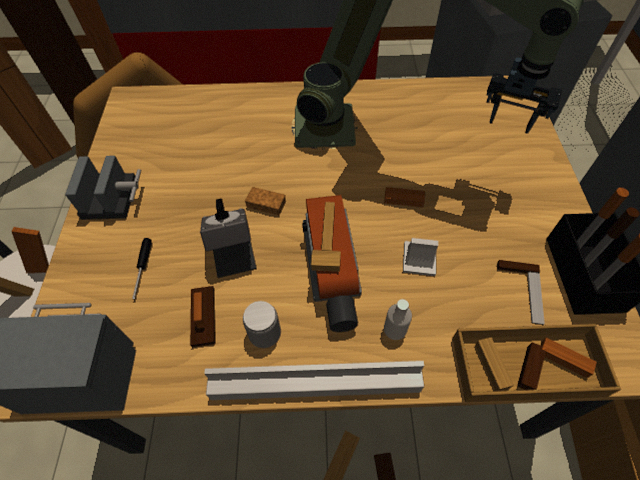

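The top view shows the isolator at (440,273) with its handle pointing up the face, the mallet on the belt at (326,240) with its head at (331,210), and the stand at (228,238). The scene view agrees.

Run:
```python
from h import *
D=np.load("top1.npz");W=D["W"];rgb=D["rgb"].astype(int)
v,u=np.mgrid[0:480,0:640]
def box(a,b,c,d): return (u>=a)&(u<=b)&(v>=c)&(v<=d)
z=W[...,2]
# mallet
m=box(295,360,185,310)&(z>128)&(z<150)&(rgb[...,1]>85)
P=W[m];print("mallet n",m.sum(),"z",np.percentile(P[:,2],[5,50,95]))
r=cv2.minAreaRect(P[:,:2].astype(np.float32));print(r)
c,ext,ang=r; bp=cv2.boxPoints(r);print(bp.round(1))
b=box(295,360,185,310)&(z>100)&(z<125);print("belt z",np.median(z[b]))
# stand
s=box(200,255,210,265)
t=s&(z>82)&(z<100);P=W[t];print("ridge",t.sum(),np.median(P[:,2]),cv2.minAreaRect(P[:,:2].astype(np.float32)),P[:,:2].mean(0))
t=s&(z>6)&(z<100);P=W[t];print("standall",cv2.minAreaRect(P[:,:2].astype(np.float32)))
# isolator
t=box(400,472,232,305)&(z>60)
P=W[t];print("iso",np.nanmin(P,0),np.nanmax(P,0))
# plane RANSAC
rng=np.random.default_rng(0);best=None
for _ in range(500):
    q=P[rng.choice(len(P),3,False)];n=np.cross(q[1]-q[0],q[2]-q[0]);L=np.linalg.norm(n)
    if L<200: continue
    n/=L;n*=np.sign(n[2])
    if abs(n[2]-.819)>.08: continue
    i=np.abs((P-q[0])@n)<2.5
    if best is None or i.sum()>best.sum(): best=i
Q=P[best];c=Q.mean(0);n=np.linalg.svd(Q-c)[2][2];n*=np.sign(n[2]);print("face",len(Q),c,n)
n0=n
# rectangle in plane
def frame(n):
    y=np.cross([0,0,1],-n);y=np.array([0,0,1.])
    yy=np.cross(n,[0,0,1]);yy/=np.linalg.norm(yy);up=np.cross(yy,n);return yy,up
yy,up=frame(n)
if up[2]<0: up=-up
print("yy",yy,"up",up)
ab=np.c_[(Q-c)@yy,(Q-c)@up].astype(np.float32)
r=cv2.minAreaRect(ab);print(r,"centre",c+yy*r[0][0]+up*r[0][1])
h=(P-c)@n
H=P[(h>36)&(h<52)];print("bar",len(H),np.median((H-c)@n))
a2=np.c_[(H-c)@yy,(H-c)@up].astype(np.float32);r2=cv2.minAreaRect(a2);print(r2,c+yy*r2[0][0]+up*r2[0][1])
w=t&(rgb.min(-1)>150);Q2=W[w];print("white",len(Q2),Q2.mean(0), cv2.minAreaRect(np.c_[(Q2-c)@yy,(Q2-c)@up].astype(np.float32)))
for nme,bx in dict(glue=(250,285,138,180),tin=(375,418,148,195),shoe=(438,470,168,232),cork=(362,418,312,358)).items():
    t=box(*bx)&(z>12);print(nme,W[t].mean(0).round(),W[t].max(0).round(),W[t].min(0).round())
```

```text
mallet n 1190 z [133.85796148 138.15505343 142.29832638]
((549.5593872070312, -8.102226257324219), (71.03516387939453, 200.4047088623047), 84.09638977050781)
[[446.2 -33.1]
 [645.6 -53.7]
 [652.9  16.9]
 [453.5  37.5]]
belt z 109.79000297397496
ridge 190 90.1005427877434 ((557.1997680664062, 249.44761657714844), (71.06546783447266, 16.66228485107422), 80.44524383544922) [556.93174722 249.21133414]
standall ((561.7698974609375, 248.48574829101562), (147.18734741210938, 145.7800750732422), 7.4945878982543945)
iso [ 433.39446715 -351.06447627   63.04836664] [ 584.18273594 -210.09762665  198.97066025]
face 1096 [ 499.88576961 -281.22712128  141.51797307] [-0.54246795 -0.12965319  0.83001119]
yy [-0.23245889  0.97260622  0.        ] up [0.80727404 0.19294348 0.55774675]
((-0.8465499877929688, -6.417774200439453), (117.7674331665039, 118.32276153564453), 0.18038444221019745) centre [ 494.90165515 -283.28874876  137.93848039]
bar 252 42.439783806165565
((-1.346376895904541, -9.819244384765625), (91.8818130493164, 16.794300079345703), 89.5418701171875) [ 492.27192577 -284.43117501  136.04132147]
white 0 [nan nan nan] ((0.0, 0.0), (0.0, 0.0), 0.0)
glue [753. 152.  95.] [793. 184. 157.] [734. 126.  12.]
tin [ 751. -175.   94.] [ 800. -137.  119.] [ 719. -220.   12.]
shoe [ 707. -338.   30.] [ 795. -302.   74.] [ 630. -380.   12.]
cork [ 344. -191.   35.] [ 389. -132.   44.] [ 300. -251.   12.]<stdin>:42: RuntimeWarning: Mean of empty slice.
  ret = um.true_divide(
```

>>> send_rows(motion=[[0,0,0.2,0,0,0,1],[0,0,0.2,0,0,-0.2,1],[0.28,-0.8,0.2,0,0,-1,1],[0.28,-0.8,0.2,0,0,-1,1],[0.28,-0.8,0.2,0,0,-1,1],[0.28,-0.8,0.2,0,0,-1,1],[0.28,-0.8,0.2,0,0,-1,1],[0.28,-0.8,0.2,0,0,-1,1],[0.28,-0.8,0.2,0,0,-1,1],[0.28,-0.8,0.2,0,0,-1,1],[0.28,-0.8,0.2,0,0,-1,1],[0.28,-0.8,0.2,0,0,-1,1]], squeeze=10)

```text
time_s: 1.6
ee_pos: [391.2, 118.1, 313.8]
ee_rot: [-180.0, -0.0, 94.2]
force: [0.4, 0.8, -0.2]
gripper_width: 91.6
gripper_force: 0.0
```

```bash
cat >> h.py <<'E'
from scipy.spatial.transform import Rotation as Ro
def rot(s): return Ro.from_euler("xyz",s["ee_rot"],degrees=True)
def plan(p,R,s=None):
    s=s or env.state(); 
    d=(np.array(p)-s["ee_pos"])/500; w=(Ro.from_matrix(R)*rot(s).inv()).as_rotvec(degrees=True)/60
    print("plan",d.round(3),w.round(3))
C=np.array([493,-284,136.]); psi=np.radians(13.4)
n=np.array([-.574*np.cos(psi),-.574*np.sin(psi),.819]); yy=np.array([-np.sin(psi),np.cos(psi),0])
def axes(z,y): return np.c_[np.cross(y,z),y,z]
Rg=axes(-n,-yy)
E
python3 - <<'E'
from h import *
s=env.state();print(s["ee_pos"],s["ee_rot"],s["qpos"],s["time_s"])
plan(C+n*120,Rg)
E
```

```text
[391.18238342 118.13270685 313.8289762 ] [-1.79980286e+02 -1.67468639e-02  9.41700972e+01] [ 1.51744528e+01 -9.21422084e-02  9.80387402e+01  2.03970804e-02
  8.20695573e+01  1.10015356e+01] 1.6
plan [ 0.07  -0.836 -0.159] [ 0.511 -0.374 -1.301]
```

>>> send_rows(motion=[[0.05,-0.8,0,0,0,-1,1],[0.05,-0.8,0,0,0,-1,1],[0.05,-0.8,0,0,0,-1,1],[0.05,-0.8,0,0,0,-1,1],[0.05,-0.8,0,0,0,-1,1],[0.05,-0.8,0,0,0,-1,1],[0.05,-0.8,0,0,0,-1,1],[0.05,-0.8,0,0,0,-1,1],[0.05,-0.8,0,0,0,-1,1],[0.05,-0.8,0,0,0,-1,1]])

```text
time_s: 2.85
ee_pos: [416.9, -281.4, 314.2]
ee_rot: [180.0, -0.0, 34.2]
force: [-0.5, -0.1, 0.3]
gripper_width: 91.2
gripper_force: 0.0
```

Run:
```python
from h import *
s=env.state();print(s["ee_pos"],s["ee_rot"],s["qpos"],s["time_s"])
plan(C+n*110,Rg)
```

```text
[ 416.85259202 -281.38543491  314.2398413 ] [ 1.79989187e+02 -2.06727466e-02  3.41881280e+01] [-3.53409189e+01  8.91737193e+00  8.79729386e+01  1.56994263e-02
  8.30923293e+01  2.04690693e+01] 2.85
plan [ 0.029 -0.034 -0.176] [ 0.237 -0.537 -0.336]
```

Rotate and approach to 110 mm off the face, then check with the wrist camera.

>>> send_rows(motion=[[0.03,-0.034,-0.05,0.237,-0.537,-0.336,1],[0.03,-0.034,-0.05,0.237,-0.537,-0.336,1],[0.03,-0.034,-0.1,0.237,-0.537,-0.336,1],[0.03,-0.034,-0.176,0.237,-0.537,-0.336,1],[0.03,-0.034,-0.176,0.237,-0.537,-0.336,1],[0.03,-0.034,-0.176,0.237,-0.537,-0.336,1],[0.03,-0.034,-0.176,0.237,-0.537,-0.336,1]])

```text
time_s: 3.72
ee_pos: [433.8, -301.3, 229.1]
ee_rot: [179.7, -35.1, 13.6]
force: [0.8, -0.7, -1.2]
gripper_width: 91.4
gripper_force: 0.0
```

Run:
```python
from h import *
s=env.state();print(s["ee_pos"],s["qpos"],s["time_s"])
f=grab("wrist");cv2.imwrite("pics/w1.png",f["pixels"][:,:,::-1])
W=cloud(f)@rot(s).as_matrix().T+s["ee_pos"]
up=np.cross(yy,n)*-1; up=up*np.sign(up[2])
q=(W-C);a=q@yy;b=q@up;h=q@n
m=(abs(a)<75)&(abs(b)<75)
k=m&(abs(h)<8);print("face h",k.sum(),np.median(h[k]))
r=cv2.minAreaRect(np.c_[a[k],b[k]].astype(np.float32));print(r)
A=np.c_[a[k],b[k],np.ones(k.sum())];print("tilt",np.linalg.lstsq(A,h[k],rcond=None)[0])
k=(abs(a)<55)&(abs(b)<55)&(h>36)&(h<52);print("bar",k.sum(),np.median(h[k]),cv2.minAreaRect(np.c_[a[k],b[k]].astype(np.float32)))
plan(C+n*15,Rg)
```

```text
[ 433.78104942 -301.31397032  229.14791332] [-56.10419401   6.86399235 112.13767907  41.13016108  54.84802299
  -2.16484987] 3.725
face h 16914 1.0985943263514437
((1.3202552795410156, -1.3618736267089844), (118.91313934326172, 120.50212097167969), 89.99580383300781)
tilt [ 0.00232664 -0.01036116  1.47623823]
bar 2590 44.37290365199483 ((1.2458844184875488, -1.5043907165527344), (89.13331604003906, 15.856765747070312), 89.58393859863281)
plan [ 0.102  0.03  -0.161] [ 0.003  0.002 -0.   ]
```

View pics/w1.png

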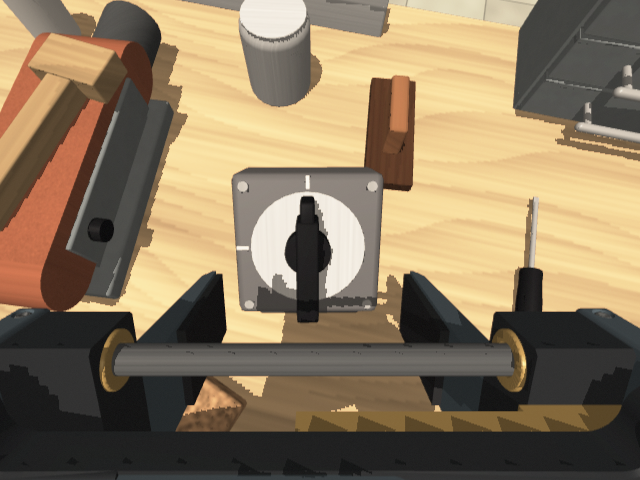

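The wrist view shows the handle at (308,260), pointing up the face, centred between the open fingers. The offset is about 1 mm, which I'll correct.

>>> send_rows(motion=[[0.05,0.016,-0.08,0,0,0,1],[0.08,0.026,-0.13,0,0,0,1],[0.098,0.032,-0.161,0,0,0,1],[0.098,0.032,-0.161,0,0,0,1],[0.098,0.032,-0.161,0,0,0,-1],[0.098,0.032,-0.161,0,0,0,-1],[0.098,0.032,-0.161,0,0,0,-1],[0.098,0.032,-0.161,0,0,0,-1],[0.098,0.032,-0.161,0,0,0,-1],[0.098,0.032,-0.161,0,0,0,-1],[0.098,0.032,-0.161,0,0,0,-1],[0.098,0.032,-0.161,0,0,0,-1]])

```text
time_s: 5.28
ee_pos: [481.0, -286.0, 145.7]
ee_rot: [179.9, -35.0, 13.2]
force: [1.4, -4.5, -2.2]
gripper_width: 34.3
gripper_force: 10.0
```

Run:
```python
from h import *
s=env.state();print(s["force"],s["torque"],s["qpos"])
print((n*45/60).round(3))
```

```text
[ 1.38946219 -4.51086884 -2.2248477 ] [-0.89834435  0.50285244 -0.58697497] [-49.79600377  14.06128009 117.17539254  49.05509761  42.48439177
  -8.40249066]
[-0.419 -0.1    0.614]
```

The opening is 34 mm, so the tips have caught the hub below the bar. I'll open, back off about 8 mm and regrip.

>>> send_rows(motion=[[0,0,0,0,0,0,0.2],[0,0,0,0,0,0,0.2],[-0.009,-0.002,0.013,0,0,0,0.2],[-0.009,-0.002,0.013,0,0,0,0.2],[-0.009,-0.002,0.013,0,0,0,-1],[-0.009,-0.002,0.013,0,0,0,-1],[-0.009,-0.002,0.013,0,0,0,-1],[-0.009,-0.002,0.013,0,0,0,-1],[-0.009,-0.002,0.013,0,0,0,-1],[-0.009,-0.002,0.013,0,0,0,-1],[-0.009,-0.002,0.013,0,0,0,-1]])

```text
time_s: 6.65
ee_pos: [476.6, -287.4, 152.0]
ee_rot: [179.8, -35.0, 13.3]
force: [2.1, -4.7, -3.8]
gripper_width: 15.9
gripper_force: 10.0
```

>>> send_rows(motion=[[0.001,-0.002,0,-0.093,-0.022,0.137,-1],[0.002,-0.003,0.001,-0.186,-0.044,0.273,-1],[0.002,-0.003,0.001,-0.279,-0.066,0.41,-1],[0.003,-0.004,0.001,-0.372,-0.089,0.546,-1],[0.003,-0.004,0.002,-0.465,-0.111,0.683,-1],[0.004,-0.004,0.002,-0.558,-0.133,0.819,-1],[0.004,-0.004,0.002,-0.558,-0.133,0.819,-1],[0.004,-0.004,0.002,-0.558,-0.133,0.819,-1]], squeeze=15)

```text
time_s: 7.65
ee_pos: [478.2, -289.3, 152.8]
ee_rot: [148.7, -16.5, 77.8]
force: [0.9, -5.4, -2.1]
gripper_width: 16.1
gripper_force: 15.0
```

>>> send_rows(motion=[[0,0,0,-0.093,-0.022,0.137,-1],[0.001,0,0,-0.186,-0.044,0.273,-1],[0.002,-0.001,0.001,-0.285,-0.068,0.418,-1],[0.002,-0.001,0.001,-0.285,-0.068,0.418,-1],[0.002,-0.001,0.001,-0.285,-0.068,0.418,-1],[0.002,-0.001,0.001,-0.285,-0.068,0.418,-1]])

```text
time_s: 8.4
ee_pos: [479.3, -289.3, 153.6]
ee_rot: [145.0, 0.3, 103.5]
force: [1.0, -5.1, -1.7]
gripper_width: 16.0
gripper_force: 15.0
```

>>> send_rows(motion=[[0,0,0,0,0,0,0],[0,0,0,0,0,0,0],[0,0,0,0,0,0,0],[-0.05,-0.012,0.073,0,0,0,0],[-0.134,-0.032,0.196,0,0,0,0],[-0.134,-0.032,0.196,0,0,0,0],[-0.134,-0.032,0.196,0,0,0,0]])

```text
time_s: 9.28
ee_pos: [411.8, -303.6, 251.9]
ee_rot: [145.0, 0.3, 103.7]
force: [0.3, 0.3, -0.3]
gripper_width: 45.5
gripper_force: 0.0
```

Run:
```python
from h import *
s=env.state()
f=grab("wrist");W=cloud(f)@rot(s).as_matrix().T+s["ee_pos"]
cv2.imwrite("pics/w2.png",f["pixels"][:,:,::-1])
up=np.cross(n,yy);up*=np.sign(up[2]);q=W-C;a=q@yy;b=q@up;h=q@n
k=(abs(a)<55)&(abs(b)<55)&(h>36)&(h<52);A=np.c_[a[k],b[k]].astype(np.float32)
print("bar",k.sum(),cv2.minAreaRect(A),A.min(0),A.max(0))
l=A[:,0]>36;r=A[:,0]<-36;print("width left/right",np.ptp(A[l,1]),np.ptp(A[r,1]))
print(s["ee_pos"],s["ee_rot"],s["qpos"].round(1))
```

```text
bar 2107 ((1.7786979675292969, -2.1680259704589844), (15.501291275024414, 89.6602783203125), 89.80900573730469) [-43.049774 -10.018748] [46.603123   5.7256694]
width left/right 9.145987 15.497255
[ 411.8488723  -303.55695524  251.87454472] [144.95815764   0.30114113 103.73502163] [-58.8   4.7 110.9  39.6  59.1 -92. ]
```

Handle is off: the narrow end points left and the bar is level within 0.2°. Mallet next.

```bash
cat >> h.py <<'E'
def down(az):
    a=np.radians(az); return axes(np.array([0,0,-1.]),np.array([np.cos(a),np.sin(a),0]))
E
python3 - <<'E'
from h import *
plan((480,-150,290),down(50)); plan((560,-10,270),down(84.1))
E
```

```text
plan [0.136 0.306 0.079] [-0.311  0.505  0.584]
plan [0.296 0.586 0.039] [-0.466  0.41   1.133]
```

>>> send_rows(motion=[[0.02,0.05,0.08,-0.05,0.08,0.1,1],[0.136,0.306,0.08,-0.311,0.505,0.584,1],[0.136,0.306,0.08,-0.311,0.505,0.584,1],[0.136,0.306,0.08,-0.311,0.505,0.584,1],[0.136,0.306,0.08,-0.311,0.505,0.584,1],[0.136,0.306,0.08,-0.311,0.505,0.584,1],[0.136,0.306,0.08,-0.311,0.505,0.584,1],[0.136,0.306,0.08,-0.311,0.505,0.584,1]])

```text
time_s: 10.32
ee_pos: [479.1, -151.0, 291.1]
ee_rot: [180.0, 0.0, 139.9]
force: [-0.1, 0.2, -0.5]
gripper_width: 91.4
gripper_force: 0.0
```

>>> send_rows(motion=[[0.08,0.28,-0.04,0,0,0.567,1],[0.08,0.28,-0.04,0,0,0.567,1],[0.08,0.28,-0.04,0,0,0.567,1],[0.08,0.28,-0.04,0,0,0.567,1],[0.08,0.28,-0.04,0,0,0.567,1],[0.08,0.28,-0.04,0,0,0.567,1]])

```text
time_s: 11.08
ee_pos: [519.8, -11.8, 271.8]
ee_rot: [180.0, 0.1, 173.9]
force: [0.5, -0.3, -0.0]
gripper_width: 90.9
gripper_force: 0.0
```

Run:
```python
from h import *
s=env.state();print(s["ee_pos"],s["ee_rot"],s["qpos"].round(1))
f=grab("wrist");W=cloud(f)@rot(s).as_matrix().T+s["ee_pos"];cv2.imwrite("pics/w3.png",f["pixels"][:,:,::-1])
rgb=f["pixels"].astype(int)
z=W[...,2];m=(z>130)&(z<148)&(abs(W[...,1])<70)&(W[...,0]>430)&(W[...,0]<670)&(rgb[...,1]>80)
r=cv2.minAreaRect(W[m][:,:2].astype(np.float32));print(m.sum(),np.median(z[m]),r,cv2.boxPoints(r))
# handle axis
k=m&(W[...,0]<585);print("handle",cv2.minAreaRect(W[k][:,:2].astype(np.float32)))
D=np.load("top1.npz");V=D["W"][205:270,195:260].reshape(-1,3)
t=V[(V[:,2]>86)&(V[:,2]<95)];e=np.linalg.eigh(np.cov(t[:,:2].T))[1][:,1];print("ridge az",np.degrees(np.arctan2(e[1],e[0])),(t.max(0)+t.min(0))/2)
plan((571.5,-10.4,115),down(84.1))
```

```text
[519.79890315 -11.7658013  271.83767221] [1.79998634e+02 9.74548202e-02 1.73893051e+02] [ -2.6  11.4  90.8  -0.   77.7 -86.5]
6781 137.89676137511907 ((536.855712890625, -5.62420654296875), (71.88768005371094, 180.13912963867188), 83.97313690185547) [[443.51007  -31.912548]
 [622.6535   -50.826206]
 [630.20135   20.664135]
 [451.05792   39.577793]]
handle ((516.3922119140625, -4.32000732421875), (25.606826782226562, 139.46426391601562), 84.8306884765625)
ridge az 80.38350065561521 [556.47959907 250.17925812  90.435636  ]
plan [ 0.103  0.002 -0.314] [0.    0.002 0.003]
```

View pics/w3.png

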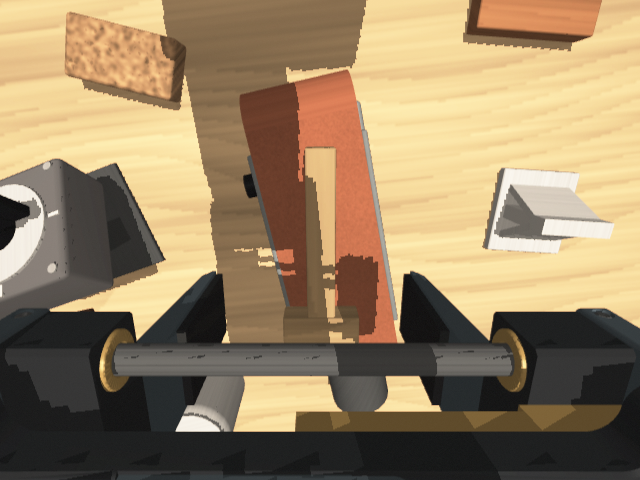

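The wrist view shows the mallet handle at (320,230) between the fingers, the head at (320,325), and the stand clear at (550,215). The pose matches the top view within about 2.5 mm, so I'll grasp at the centre of mass.

>>> send_rows(motion=[[0.1,0.004,-0.06,0,0,0,1],[0.1,0.004,-0.15,0,0,0,1],[0.1,0.004,-0.24,0,0,0,1],[0.1,0.004,-0.3,0,0,0,1],[0.1,0.004,-0.312,0,0,0,1],[0.1,0.004,-0.312,0,0,0,1],[0.1,0.004,-0.312,0,0,0,0],[0.1,0.004,-0.312,0,0,0,-1],[0.1,0.004,-0.312,0,0,0,-1],[0.1,0.004,-0.312,0,0,0,-1],[0.1,0.004,-0.312,0,0,0,-1],[0.1,0.004,-0.312,0,0,0,-1],[0.1,0.004,-0.312,0,0,0,-1],[0.1,0.004,-0.312,0,0,0,-1]], squeeze=20)

```text
time_s: 12.88
ee_pos: [570.1, -8.5, 115.4]
ee_rot: [-180.0, 0.1, 174.1]
force: [0.2, -0.3, 0.0]
gripper_width: 25.7
gripper_force: 20.0
```

>>> send_rows(motion=[[0,0,0.05,0,0,0,-1],[0,0,0.12,0,0,0,-1],[0,0,0.2,0,0,0,-1],[-0.005,0.08,0.2,0,0,-0.02,-1],[-0.012,0.18,0.2,0,0,-0.04,-1],[-0.018,0.28,0.2,0,0,-0.062,-1],[-0.022,0.38,0.2,0,0,-0.062,-1],[-0.025,0.46,0.2,0,0,-0.062,-1],[-0.027,0.516,0.2,0,0,-0.062,-1],[-0.027,0.516,0.2,0,0,-0.062,-1],[-0.027,0.516,0.2,0,0,-0.062,-1],[-0.027,0.516,0.2,0,0,-0.062,-1]])

```text
time_s: 14.38
ee_pos: [556.6, 248.4, 215.4]
ee_rot: [-180.0, 0.0, 170.3]
force: [0.4, 0.2, -1.3]
gripper_width: 25.6
gripper_force: 20.0
```

Run:
```python
from h import *
s=env.state();print(s["ee_pos"],s["ee_rot"],s["qpos"].round(1))
Rm=rot(s).as_matrix()
f=grab("wrist");L=cloud(f);W=L@Rm.T+s["ee_pos"];cv2.imwrite("pics/w4.png",f["pixels"][:,:,::-1])
rgb=f["pixels"].astype(int);z=W[...,2]
m=(abs(z-242)<12)&(rgb[...,1]>90)&(W[...,0]<535)&(abs(W[...,1]-s["ee_pos"][1]-5)<40)
P=W[m];print("handle",len(P),cv2.minAreaRect(P[:,:2].astype(np.float32)),"x range",P[:,0].min(),P[:,0].max())
print("plane",np.linalg.lstsq(np.c_[P[:,:2]-P[:,:2].mean(0),np.ones(len(P))],P[:,2],rcond=None)[0])
t=(z>82)&(z<97)&(W[...,0]>500)&(abs(W[...,1]-250)<70);Q=W[t]
if len(Q)>20: print("ridge",len(Q),np.median(Q[:,2]),cv2.minAreaRect(Q[:,:2].astype(np.float32)))
f=grab("top");W=cloud(f);z=W[...,2];m=(z>225)&(z<255)&(f["pixels"][...,1]>95)&(abs(W[...,1]-250)<70)&(W[...,0]>430)
if m.sum()>20: print("top mallet",m.sum(),W[m].min(0),W[m].max(0),np.median(z[m]))
```

```text
[556.59890908 248.42383399 215.4145545 ] [-1.79978789e+02  4.81004376e-02  1.70301310e+02] [ 23.   21.4  84.8  -0.   73.8 -57.3]
handle 16747 ((487.34527587890625, 260.03497314453125), (34.96643829345703, 107.58073425292969), 74.7726058959961) x range 433.4039005031836 534.9903907609959
plane [-2.05030500e-04 -2.34493184e-03  2.37981955e+02]
ridge 448 89.9181735391527 ((554.3899536132812, 251.77655029296875), (69.56331634521484, 16.201152801513672), 80.26305389404297)
top mallet 25 [526.84350139 210.34161023 232.41918829] [637.99226818 264.18849807 240.79951882] 238.16355503154853
```

View pics/w4.png

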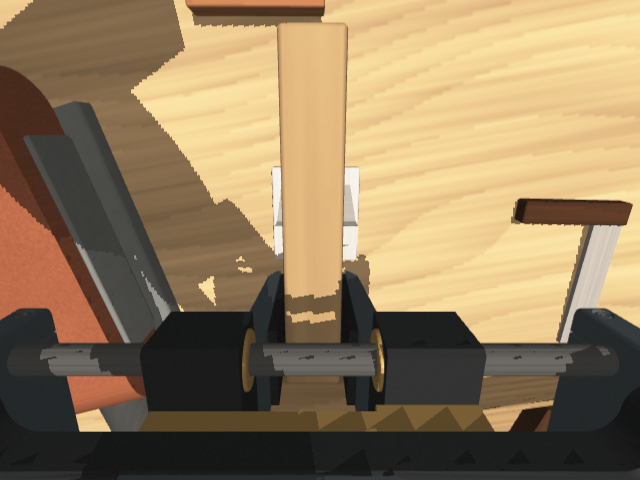

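The wrist view shows the mallet held level along (312,200) above the stand at (315,215). The offset is about 1 mm. Lowering onto the ridge.

>>> send_rows(motion=[[-0.002,0.004,-0.08,0,0,0,-1],[-0.002,0.004,-0.15,0,0,0,-1],[-0.002,0.004,-0.2,0,0,0,-1],[-0.002,0.004,-0.225,0,0,0,-1],[-0.002,0.004,-0.235,0,0,0,-1],[-0.002,0.004,-0.239,0,0,0,-1],[-0.002,0.004,-0.24,0,0,0,-1],[-0.002,0.004,-0.24,0,0,0,-1]])

```text
time_s: 15.48
ee_pos: [555.9, 251.7, 96.1]
ee_rot: [180.0, 0.1, 170.4]
force: [0.4, -0.3, -1.7]
gripper_width: 25.9
gripper_force: 20.0
```

>>> send_rows(motion=[[0,0,-0.001,0,0,0,-1],[0,0,-0.002,0,0,0,-1],[0,0,-0.002,0,0,0,-1]], squeeze=8)

```text
time_s: 15.85
ee_pos: [555.8, 251.7, 95.4]
ee_rot: [180.0, 0.1, 170.4]
force: [-1.3, -0.5, 5.1]
gripper_width: 26.1
gripper_force: 8.0
```

>>> send_rows(motion=[[0,0,0.0004,0,0,0,-0.4],[0,0,0.0004,0,0,0,-0.36],[0,0,0.0004,0,0,0,-0.3],[0,0,0.0004,0,0,0,-0.2],[0,0,0.0004,0,0,0,-0.2],[0,0,0.0004,0,0,0,-0.2],[0,0,0.0004,0,0,0,-0.2]], squeeze=5)

```text
time_s: 16.73
ee_pos: [555.6, 251.6, 94.7]
ee_rot: [180.0, 0.1, 170.4]
force: [-0.9, 0.5, -0.3]
gripper_width: 36.5
gripper_force: 0.0
```

```bash
cat > chk.py <<'E'
from h import *
s=env.state();print(s["ee_pos"],s["force"],s["time_s"],s["gripper_width"])
f=grab("wrist");W=cloud(f)@rot(s).as_matrix().T+s["ee_pos"];z=W[...,2];rgb=f["pixels"].astype(int)
m=(z>100)&(z<136)&(rgb[...,1]>90)&(W[...,0]<530)&(abs(W[...,1]-262)<32)
P=W[m];print(len(P),np.linalg.lstsq(np.c_[P[:,:2]-[480,262],np.ones(len(P))],P[:,2],rcond=None)[0])
E
python3 chk.py
```

```text
[555.57473135 251.59523551  94.70642403] [-0.85474482  0.47360038 -0.33507362] 16.725 36.5390455632074
16397 [ 3.47039985e-04 -1.17545911e-03  1.18010851e+02]
```

It is level after release. Retract.

>>> send_rows(motion=[[0,0,0,0,0,0,0.2],[0,0,0,0,0,0,0.2],[0,0,0.04,0,0,0,0.2],[0,0,0.12,0,0,0,0.2],[0,0,0.22,0,0,0,0.2],[-0.2,0,0.35,0,0,0,0.2],[-0.3,0,0.35,0,0,0,0.2],[-0.3,0,0.35,0,0,0,0.2],[-0.3,0,0.35,0,0,0,0.2],[-0.3,0,0.35,0,0,0,0.2],[-0.3,0,0.35,0,0,0,0.2]])

```text
time_s: 18.15
ee_pos: [406.4, 251.5, 268.9]
ee_rot: [-180.0, 0.0, 170.3]
force: [-0.1, -0.3, -0.3]
gripper_width: 54.4
gripper_force: 0.0
```

```bash
python3 chk.py; python3 -c "
from h import *
f=grab('scene');cv2.imwrite('pics/s2.png',f['pixels'][:,:,::-1])"
```

```text
[406.38047867 251.51785366 268.92758917] [-0.10233625 -0.295251   -0.33598542] 18.15 54.434577948433834
515 [6.62895545e-02 8.21518405e-02 1.15371264e+02]
```

View pics/s2.png

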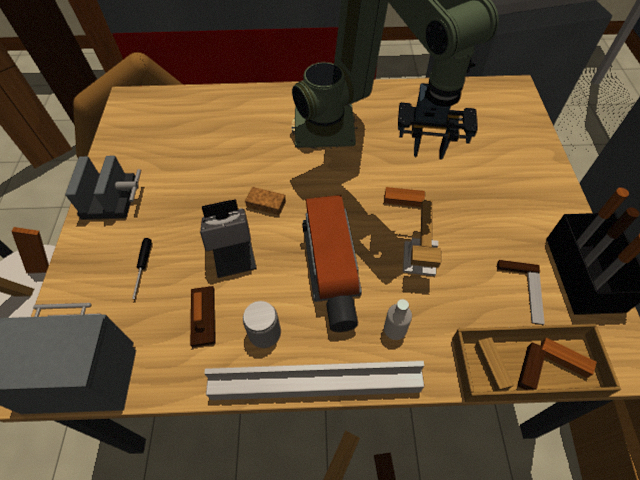

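The scene shows the mallet on the stand, its head at (427,257) and its shaded handle up to (427,205). The isolator bar is level at (222,212) and the bystanders haven't moved. One numeric levelness check before handing in.

Run:
```python
from h import *
for n_ in("top","scene"):
    W=cloud(grab(n_)).reshape(-1,3)
    P=W[(W[:,2]>108)&(W[:,2]<128)&(W[:,0]>435)&(W[:,0]<660)&(abs(W[:,1]-250)<60)]
    c=P.mean(0);k=np.linalg.lstsq(np.c_[P[:,:2]-c[:2],np.ones(len(P))],P[:,2],rcond=None)[0]
    print(n_,len(P),k.round(4),cv2.minAreaRect(P[:,:2].astype(np.float32)))
```

```text
top 1090 [6.00000e-04 4.60000e-03 1.17872e+02] ((552.3440551757812, 250.1267852783203), (73.43479919433594, 165.3072967529297), 81.21519470214844)
scene 930 [1.200000e-03 1.150000e-02 1.165633e+02] ((535.380615234375, 253.73158264160156), (71.47705841064453, 204.7067108154297), 81.70787811279297)
```

```bash
python3 -c "
from workcell import env
print(env.job_done())"
```

```text
the job is handed in; nothing more can be done
None
```

The isolator is off, and the mallet balances level across the stand's ridge with the gripper clear. The other things on the bench look unmoved in the final picture. I handed the job in with about 18 s of the 61 s used; the hand-in gave no verdict.

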